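Try a forging under the height gauge and sort it

ROBOT

A 6-joint arm with a two-finger parallel gripper is mounted at the origin on the work surface. World frame = base frame: x ahead of the robot, y to its left, z up, the work surface at z = 0. Lengths are in m, angles in degrees, forces in N, time in s.
With the tool pointing down it reaches from about 0.425 to 0.925 m from the base axis. Payload 12.5 kg.
Tool frame: the origin (TCP) lies at the very end of the fingers, on their centre line; the grasp point (between the pads) lies 19 mm behind it; z points along the fingers, x is the direction in which the jaws open and shut, and the axes are right-handed (so a half turn about z gives the same grasp; the last joint's range is limited). The gripper opens to 85 mm and grips with 20 to 120 N. Pads are 22 mm wide; open, the fingers measure 114 mm over their backs; the gripper's body (76 mm by 85 mm) begins 54 mm behind the grasp point. The pads swing forward as they close: fully open they stand 13 mm farther back than shut.
Start: joints at [63.22, 28.126, 89.318, -0, 62.55, -6.05], TCP at [0.221, 0.585, 0.231] pointing down, gripper open.
Joint ranges: [-177.58, 177.58], [-47.91, 125.51], [2.72, 160], [-65.01, 245.01], [3.68, 167.84], [-153.87, 153.87]. Speed limits (degrees/s): [127.2, 127.2, 159.86, 180, 180, 180].

INTERFACE

Orientations are given as a 3x3 rotation matrix whose columns are the frame's x, y, z axes.
In Python, from station import * gives the robot as it stands. The module is installed in compiled form; this text tells all that it offers.
- The arm moves only by the tool move_arm, never from a script. Its argument "increments" is a list of rows, each a list of 7 numbers: the shift along the tool's x, y, z in cm, then the turn, a rotation vector about the tool's x, y, z in degrees, then the opening, from 0 (shut) to 1 (fully open). In form: [[x, y, z, ax, ay, az, fingers], ...]. A call has 1 to 10 rows; each row is the pose to reach, as a shift and turn from the pose commanded when the call began, along the tool's axes at that moment; what a row does not reach only later rows make up. A row lasts 1/8 s, in which the tool goes at most 62.5 mm and 10.7 degrees, less where a joint would pass 70% of its speed; a pose out of reach is approached as far as the arm can. A call with a gripper value outside its range is refused whole. The fingers move at their own pace and stop on an object; the grip force is fixed at half the most. Time passes only in rows, so rows that repeat a pose let the fingers close. It gives the time, the measured TCP pose, the force and the opening at its end, in the units of the state.
- observe(): the state, without advancing time (a new reading comes with each control period).
- read_camera(name): name is "scene" or "top"; returns the picture (420x560x3 uint8, red, green, blue); there is no depth.
- get_calibration(name): a dict with "fovy" (degrees; the focal length in pixels is half the picture's height over the tangent of half this angle, whatever the lens; pixels are square), "cx", "cy" (the principal point, pixels), "T" (4x4, takes a point from camera to world coordinates). Camera axes: x right, y down, z forward; pixel columns grow to the right and rows downward; lengths in m; the calibration is good to about 2 mm. A picture is of the moment at which its call begins. get_calibration takes no time and is no camera call.
- hand_in(): hands the job in, once; it reports no verdict.
The state is a dict: "time": time; "joint_positions": joint angles; "qvel": joint speeds; "joint_torque": joint torques, N m; "tcp_pos": TCP position; "tool_rot": TCP orientation; "ft_force": force on the tool from outside, world axes, zero at the start; "torque": the same for the moment, N m; "grip_width": finger opening in m.
Only numpy, scipy, OpenCV 4.12 (cv2) and the standard library are available. Lean on these libraries where they do the work, as an engineer would, in place of code of your own. Each camera call takes 0.05 s, during which the arm holds its last target.

TASK

Lay the small forging flat in the channel of the height gauge, nose towards the bar and all of it short of the bar, then slide it along the plate under the bar to find out by feel whether its boss clears. If it passes, push it on until its nose meets the end stop and leave it fully home there; if the boss comes up against the bar, draw it back and lay it flat in the reject tray. Whichever it meets, keep pressing it there with a steady push of about 13 N for a good second to be sure, never with more than 20 N against bar or stop; do not disturb the round steel slug or the two flat blade blanks behind it.

Things in the scene. Friction and masses are not known exactly. Their poses are not given: they have to be found in the camera images.
- gauge: Fixed height gauge: bright steel plate 225 x 120 mm, 12 mm thick (x = -135 to +90 mm), with rails, end stop and two 14 mm posts (y = +-46 mm, 76 mm tall) that carry the bar. Origin on the bench right below the middle of the bar; x is the push direction, from the open flared end to the stop; z up. Plate top 12 mm above the origin.
- channel_mouth (a point): Middle of the open end of the channel, on the plate top, at gauge x = -107 mm. The channel runs along gauge x between dark rails 8 mm high: about 62 mm wide here, narrowing to 43 mm at gauge x = -70 mm and straight from there to +45 mm.
- stop: The end stop fixed on the gauge's plate across the channel's end, 70 mm wide and 30 mm high. Origin on the plate's top at the middle of its face towards the bar; that face is 62 mm beyond the middle of the bar (gauge x = +62 mm).
- bar_underside (a point): Middle of the underside of the fixed steel bridge bar across the channel (square-edged, 12 mm thick along the push, 14 mm tall). Its height differs from start to start, 43 to 49 mm above the plate: the 46 mm boss clears by up to 3 mm or is up to 3 mm too tall. Within 0.9 mm of a tie either verdict is accepted. Measured height is hardly good enough: try by contact.
- forging: The loose dark steel forging, 100 mm long, about 0.45 kg; origin at the middle of its underside, x from tail to nose, z up. Steps along x: tail -50 to 0 mm, 20 wide, 34 tall (pick it here from above); boss 0 to 28 mm, 36 wide, 46 tall; nose 28 to 50 mm, 36 wide, 34 tall. Starts on the bench between gauge and tray, nose roughly away from the robot. Takes 1 to 6 N to slide.
- forging_mid (a point): Centre of the forging: half-way along its length and half-way up its boss, 23 mm above its underside.
- boss_top (a point): Middle of the top of the forging's boss, 14 mm from the forging's centre towards the nose and 46 mm above its underside. When the forging is home against the stop this lies at gauge x = +26 mm, past the bar; when the boss jams on the bar it lies at gauge x = -20 mm.
- tray: Reject tray: fixed open grey painted box 200 x 150 x 30 mm with 4 mm walls and floor, empty, long side along its x. Origin at the centre of its underside. It stands on the opposite side of the bench from the gauge (which side is which changes).
- slug_mid (a point): Centre of an upright round bright steel slug, 36 mm across and 45 mm tall, beyond the forging; leave it alone.
- blank0: A flat blade blank 245 x 26 x 6 mm lying at the back of the bench beyond the slug; leave it alone.
- blank1: A second such blade blank, farther back; leave it alone.
Things that resemble listed ones, but are neither listed nor needed, are in the scene too. What is shaped like the tray but purple is not meant.

How it is judged:
By the outcome, as a careful person would: the job done as asked, in the order asked, and still so for the second after the job is handed in, with the robot touching nothing.
It also fails if it takes over 72 s, if anything falls off the work surface, if the arm or the gripper's body presses on something with over 40 N, if the wrist force passes 120 N, or if a joint passes its speed limit or range.

## Working session

There is one attempt and no reset: what is moved stays moved. The work goes in short steps, Python scripts to look and compute and a tool call to move; the robot and the scene stay as the last step left them, time stands still between calls to the robot, and variables do not carry over. Pictures are saved under pics/ and viewed, and the job is handed in when it is done.

Besides the shell and the picture viewer there is one more tool, called after "Request:" in YAML: its name, and indented under it one key for each argument. move_arm: Moves the arm, as the interface text tells. Its arguments: {"type":"object","properties":{"increments":{"type":"array","items":{"type":"array","items":{"type":"number"}}}},"required":["increments"]}

```bash
mkdir -p pics; python3 - <<'E'
from station import *
import cv2
for n in("scene","top"):
    im=read_camera(n); cv2.imwrite(f"pics/{n}0.png",im[:,:,::-1]); 
    c=get_calibration(n); print(n,c)
s=observe(); print(s)
E
```

```text
scene {'fovy': 51.49591362904599, 'cx': 279.36788846688967, 'cy': 205.83834116068505, 'T': array([[-0.13552316,  0.6859503 , -0.71491654,  1.25031866],
       [ 0.99075311,  0.09853121, -0.09327309,  0.13037825],
       [ 0.00646089, -0.72094645, -0.69296066,  0.80699313],
       [ 0.        ,  0.        ,  0.        ,  1.        ]])}
top {'fovy': 44.54665634412498, 'cx': 276.0891118037001, 'cy': 207.38006441749758, 'T': array([[ 0.02050532, -0.97885152,  0.20354172,  0.19342816],
       [-0.99978775, -0.02048257,  0.00221857,  0.02382705],
       [ 0.00199741, -0.20354401, -0.97906376,  1.45681843],
       [ 0.        ,  0.        ,  0.        ,  1.        ]])}
{'time': 0.1, 'joint_positions': array([ 6.32195546e+01,  2.81615021e+01,  8.93484597e+01, -2.02659592e-03,
        6.25483085e+01, -6.05030581e+00]), 'qvel': array([-0.08539939, -0.03986749, -0.09417247, -0.07112113,  0.18631265,
        0.04096085]), 'joint_torque': array([ 2.37341555e-03, -6.19447947e+01, -2.62024695e+01, -6.70001782e-05,
        2.82232060e-03,  9.69856387e-06]), 'tcp_pos': array([0.22111931, 0.58435377, 0.23076643]), 'tool_rot': array([[ 3.53951387e-01,  9.35263722e-01, -4.30215107e-04],
       [ 9.35263271e-01, -3.53951640e-01, -9.22066366e-04],
       [-1.01465056e-03, -7.59977184e-05, -9.99999482e-01]]), 'ft_force': array([0.94169952, 0.19987731, 0.49929661]), 'torque': array([-0.03772545,  0.00320948, -0.00981771]), 'grip_width': 0.0855984767547974}
```

View pics/scene0.png

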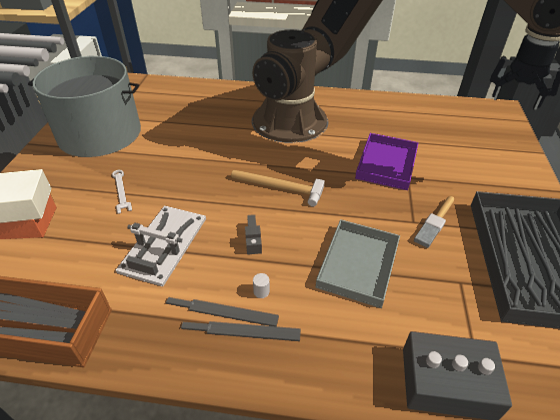

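View pics/top0.png

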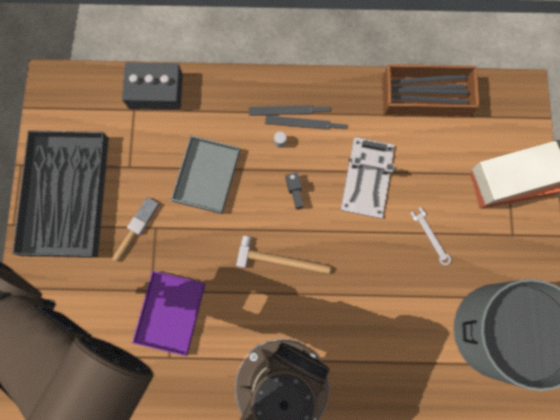

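```bash
cat > h.py <<'E'
import numpy as np,cv2
from station import *
def cal(n):
    c=get_calibration(n); f=210/np.tan(np.radians(c["fovy"]/2)); return f,c["cx"],c["cy"],np.array(c["T"])
def ray(n,u,v,z):
    f,cx,cy,T=cal(n); d=T[:3,:3]@np.array([(u-cx)/f,(v-cy)/f,1]); o=T[:3,3]
    return o+d*(z-o[2])/d[2]
def proj(n,p):
    f,cx,cy,T=cal(n); q=T[:3,:3].T@(np.asarray(p)-T[:3,3]); return np.array([f*q[0]/q[2]+cx,f*q[1]/q[2]+cy])
def crop(n,u0,v0,w,h,k,out,im=None,pts=()):
    if im is None: im=read_camera(n)[:,:,::-1]
    c=cv2.resize(im[v0:v0+h,u0:u0+w],None,fx=k,fy=k,interpolation=cv2.INTER_CUBIC)
    for (u,v) in pts: cv2.circle(c,(int((u+.5-u0)*k),int((v+.5-v0)*k)),2,(0,0,255),-1)
    for i in range(0,w,10):
        cv2.putText(c,str(u0+i),(i*k,8),0,.3,(0,255,255),1) ; cv2.line(c,(i*k,10),(i*k,14),(0,255,255))
    for i in range(0,h,10):
        cv2.putText(c,str(v0+i),(0,i*k+4),0,.3,(0,255,255),1)
    cv2.imwrite("pics/"+out,c)
E
python3 - <<'E'
from h import *
t=cv2.imread("pics/top0.png");s=cv2.imread("pics/scene0.png")
crop("top",335,130,70,95,6,"t_g.png",t)
crop("top",265,125,60,95,6,"t_f.png",t)
crop("scene",110,195,110,95,7,"s_g.png",s)
crop("scene",230,205,60,100,6,"s_f.png",s)
crop("top",165,130,85,90,6,"t_t.png",t)
E
```

```text
(no output)
```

View pics/t_g.png

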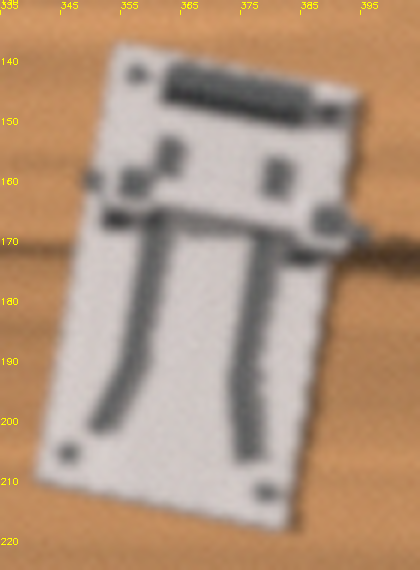

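View pics/t_f.png

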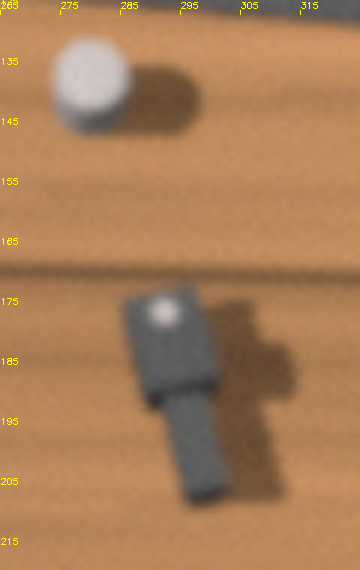

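View pics/s_g.png

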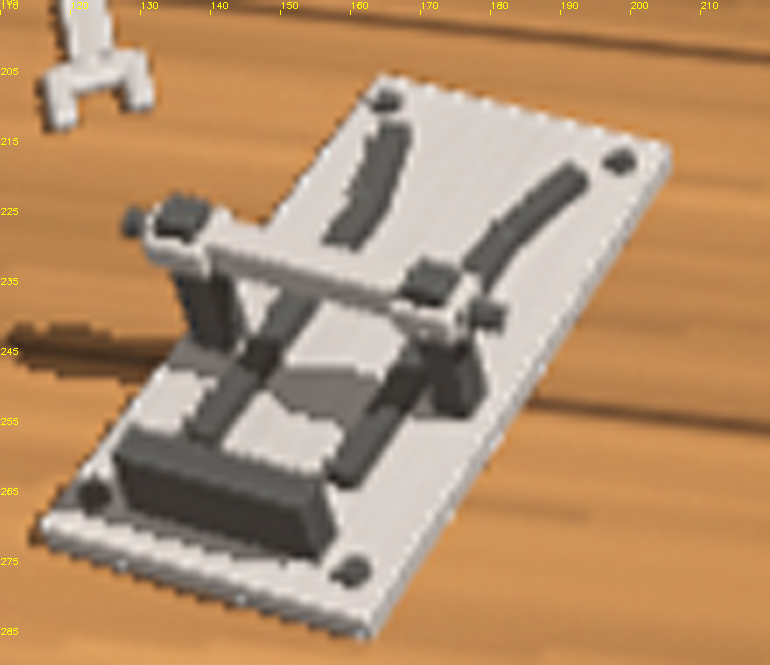

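View pics/s_f.png

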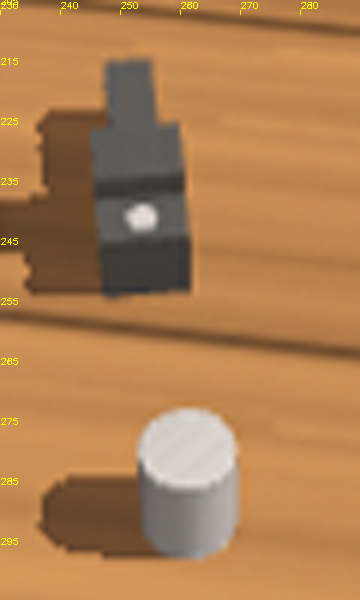

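View pics/t_t.png

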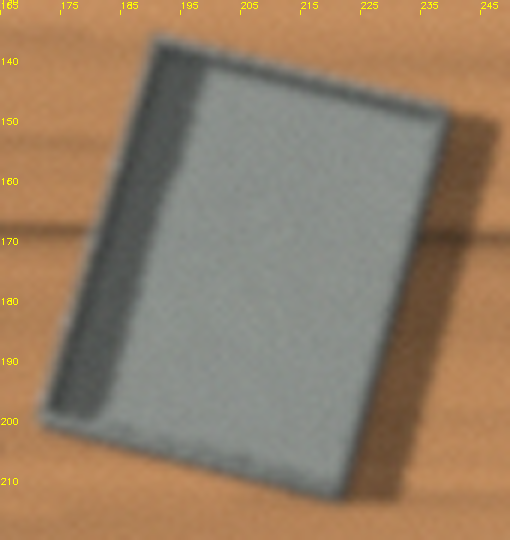

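```bash
cat > fit.py <<'E'
from h import *
from scipy.optimize import least_squares
def fit(model,obs,x0,z0=0):
    # model pts Nx3, obs list (cam,idx,u,v)
    def pose(x,p):
        c,s=np.cos(x[2]),np.sin(x[2]); return np.array([x[0]+c*p[0]-s*p[1],x[1]+s*p[0]+c*p[1],z0+p[2]])
    def r(x): return np.concatenate([proj(n,pose(x,model[i]))-np.array([u,v]) for n,i,u,v in obs])
    s=least_squares(r,x0,loss='soft_l1'); return s.x,r(s.x).reshape(-1,2)
E
python3 - <<'E'
from fit import *
def P(u0,v0,k,x,y): return u0+x/k-.5, v0+y/k-.5
T=lambda x,y:P(335,130,6,x,y); S=lambda x,y:P(110,195,7,x,y)
print([ray("top",*T(*q),.012)[:2].round(4) for q in [(118,43),(357,95),(38,480),(290,527)]])
print([ray("scene",*S(*q),.012)[:2].round(4) for q in [(385,75),(670,150),(372,622),(45,520)]])
m=[(.09,.06,.012),(.09,-.06,.012),(-.135,.06,.012),(-.135,-.06,.012)]
tp=[(118,43),(357,95),(38,480),(290,527)]; sp=[(45,520) if 0 else (372,622),(45,520),(670,150),(385,75)]
ot=[("top",i,*T(*q)) for i,q in enumerate(tp)]; os=[("scene",i,*S(*q)) for i,q in enumerate(sp)]
for o in (ot,os,ot+os):
    x,r=fit(m,o,[.6,-.2,0]); print(x,np.degrees(x[2]),r.round(1).tolist())
# tray z .03 top rim
T=lambda x,y:P(165,130,6,x,y)
m=[(.1,.075,.03),(.1,-.075,.03),(-.1,.075,.03),(-.1,-.075,.03)]
o=[("top",i,*T(*q)) for i,q in enumerate([(153,38),(447,108),(42,420),(342,497)])]
x,r=fit(m,o,[.6,.2,0]); print("tray",x,np.degrees(x[2]),r.round(1).tolist())
print(ray("scene",356,221,.03))
# forging
F=lambda x,y:P(265,125,6,x,y); G=lambda x,y:P(230,205,6,x,y)
m=[(.05,.018,.034),(.05,-.018,.034),(0,.018,.046),(0,-.018,.046),(-.05,.01,.034),(-.05,-.01,.034),(.05,.018,0),(.05,-.018,0),(.028,.018,.046),(.028,-.018,.046),(.039,0,.034)]
o=[("top",0,*F(125,303)),("top",1,*F(195,285)),("top",2,*F(149,393)),("top",3,*F(217,378)),("top",4,*F(185,490)),("top",5,*F(227,487))]
o2=[("scene",0,*G(190,235)),("scene",1,*G(100,243)),("scene",2,*G(180,122)),("scene",3,*G(92,134)),("scene",4,*G(152,61)),("scene",5,*G(107,62)),("scene",6,*G(190,290)),("scene",7,*G(104,296)),("scene",8,*G(184,177)),("scene",9,*G(96,180))]
for q in (o,o2,o+o2):
    x,r=fit(m,q,[.55,.0,0]); print("forg",x,np.degrees(x[2]),r.round(1).tolist())
print("slug",ray("top",279.5,137,.045))
E
```

```text
[array([ 0.7127, -0.1999]), array([ 0.6882, -0.3173]), array([ 0.4915, -0.1592]), array([ 0.4711, -0.2796])]
[array([ 0.4708, -0.2763]), array([ 0.4943, -0.1601]), array([ 0.7128, -0.1993]), array([ 0.6887, -0.3179])]
[ 0.61321314 -0.24297542 -0.178466  ] -10.2253488721975 [[0.0, 0.1], [0.2, -0.9], [0.3, 0.2], [-0.5, 0.5]]
[ 0.61337693 -0.24236299 -0.1829478 ] -10.482137094520079 [[-0.2, -0.0], [-0.3, 0.8], [0.8, -0.7], [-0.1, -0.3]]
[ 0.61320923 -0.2426635  -0.18081652] -10.360023355731194 [[-0.0, 0.0], [0.2, -0.9], [0.0, 0.1], [-0.7, 0.5], [-0.2, -0.1], [-0.4, 0.8], [0.6, -0.8], [-0.3, -0.3]]
tray [ 0.58597247  0.23231198 -0.22124959] -12.676667805897653 [[-0.1, -0.5], [0.5, -0.4], [-0.7, 0.6], [0.2, 0.2]]
[0.47554191 0.22198859 0.03      ]
forg [ 0.54194608 -0.02569     0.23861404] 13.671577344725051 [[-0.4, -0.5], [0.1, -0.1], [-0.4, 0.0], [0.6, -0.2], [0.1, 1.0], [-0.0, 0.0]]
forg [ 0.54234083 -0.02769914  0.24291666] 13.91809959162182 [[0.1, 0.2], [-0.2, 0.1], [0.1, 0.2], [-0.2, -0.7], [0.2, -0.5], [-0.3, -0.1], [0.4, 0.4], [-0.2, 0.6], [0.3, -0.5], [-0.3, 0.2]]
forg [ 0.54223146 -0.0270729   0.23700668] 13.579482543113555 [[0.1, -0.6], [0.7, -0.2], [0.1, -0.1], [1.1, -0.2], [0.6, 0.9], [0.4, -0.1], [0.3, 0.2], [-0.1, 0.0], [0.4, 0.2], [0.1, -0.8], [0.6, -0.5], [0.1, -0.1], [0.6, 0.4], [-0.1, 0.5], [0.5, -0.4], [-0.1, 0.1]]
slug [0.69521901 0.02142085 0.045     ]
```

```bash
cat > inc.py <<'E'
import numpy as np
def inc(p0,a0,p1,a1):
    a=np.radians(a0); R=np.array([[np.cos(a),np.sin(a),0],[np.sin(a),-np.cos(a),0],[0,0,-1]])
    d=R.T@(np.array(p1)-np.array(p0))*100; return d.round(2), round(-(a1-a0),2)
def after(p0,a0,d,az):
    a=np.radians(a0); R=np.array([[np.cos(a),np.sin(a),0],[np.sin(a),-np.cos(a),0],[0,0,-1]])
    return (np.array(p0)+R@np.array(d)/100).round(5), a0-az
E
python3 -c "
from inc import *
print(inc([.221,.585,.231],69.27,[.5053,-.0355,.12],103.7))"
```

```text
(array([-47.97,  48.55,  11.1 ]), -34.43)
```

Request:
move_arm:
  increments:
    - [-48,48.55,11.1,0,0,-34.4,1]
    - [-48,48.55,11.1,0,0,-34.4,1]
    - [-48,48.55,11.1,0,0,-34.4,1]
    - [-48,48.55,11.1,0,0,-34.4,1]
    - [-48,48.55,11.1,0,0,-34.4,1]
    - [-48,48.55,11.1,0,0,-34.4,1]
    - [-48,48.55,11.1,0,0,-34.4,1]
    - [-48,48.55,11.1,0,0,-34.4,1]
    - [-48,48.55,11.1,0,0,-34.4,1]
    - [-48,48.55,11.1,0,0,-34.4,1]

```text
time: 1.35
tcp_pos: [0.4764, 0.0264, 0.1315]
tool_rot: [[-0.236, 0.972, 0.0], [0.972, 0.236, 0.0], [0.0, 0.0, -1.0]]
ft_force: [0.9, 0.9, 0.9]
grip_width: 0.0852
```

Request:
move_arm:
  increments:
    - [0,0,0,0,0,0,1]
    - [0,0,0,0,0,0,1]

```text
time: 1.6
tcp_pos: [0.4754, 0.0285, 0.1316]
tool_rot: [[-0.236, 0.972, -0.001], [0.972, 0.236, 0.0], [0.0, -0.001, -1.0]]
ft_force: [0.7, -0.3, 0.3]
grip_width: 0.0852
```

```bash
python3 -c "
from inc import *
print(inc([.4757,.0283,.1315],103.65,[.5053,-.0355,.07],103.7))"
```

```text
(array([-6.9 ,  1.37,  6.15]), -0.05)
```

Request:
move_arm:
  increments:
    - [-6.9,1.37,4,0,0,0,1]
    - [-6.9,1.37,6.1,0,0,0,1]
    - [-6.9,1.37,6.1,0,0,0,1]
    - [-6.9,1.37,6.1,0,0,0,1]

```text
time: 2.1
tcp_pos: [0.5052, -0.034, 0.0718]
tool_rot: [[-0.238, 0.971, 0.0], [0.971, 0.238, 0.0], [0.0, 0.0, -1.0]]
ft_force: [-0.4, -0.1, 0.5]
grip_width: 0.085
```

```bash
python3 - <<'E'
from h import *
s=observe(); print(s["tcp_pos"],s["time"],s["ft_force"])
crop("top",255,140,90,90,6,"t1.png")
crop("scene",200,170,100,100,6,"s1.png")
s=observe(); print(s["tcp_pos"],s["time"])
E
```

```text
[ 0.50521715 -0.03395878  0.07176969] 2.1 [-0.36555335 -0.11713319  0.54985481]
[ 0.50551427 -0.03417207  0.0721261 ] 2.2
```

View pics/t1.png

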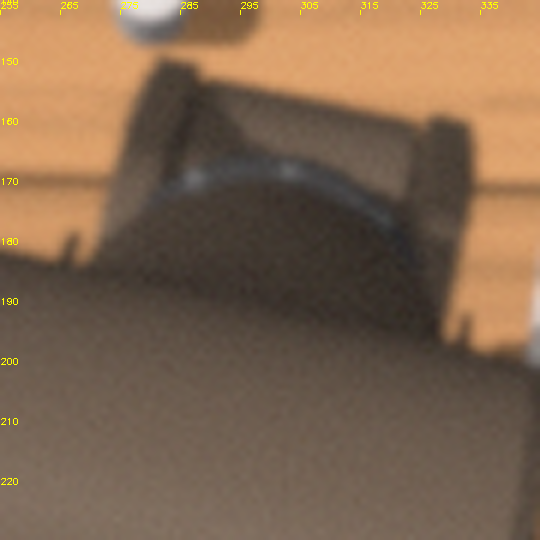

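View pics/s1.png

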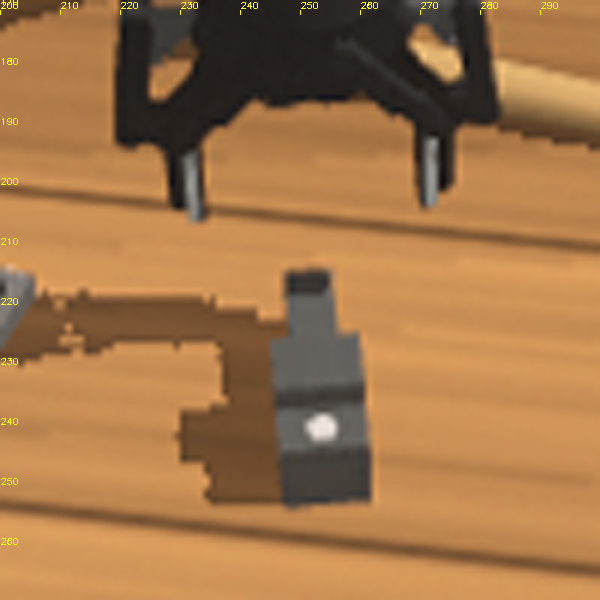

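Request:
move_arm:
  increments:
    - [-0.13,0,3,0,0,0,1]
    - [-0.13,0,6.05,0,0,0,1]
    - [-0.13,0,6.05,0,0,0,1]
    - [-0.13,0,6.05,0,0,0,0]
    - [-0.13,0,6.05,0,0,0,0]
    - [-0.13,0,6.05,0,0,0,0]
    - [-0.13,0,6.05,0,0,0,0]
    - [-0.13,0,6.05,0,0,0,0]
    - [-0.13,0,6.05,0,0,0,0]

```text
time: 3.32
tcp_pos: [0.5059, -0.0366, 0.0111]
tool_rot: [[-0.236, 0.972, 0.001], [0.972, 0.236, -0.0], [-0.0, 0.001, -1.0]]
ft_force: [-1.3, 1.1, 8.4]
grip_width: 0.0186
```

```bash
python3 - <<'E'
from h import *
s=observe(); print(s["tcp_pos"],s["ft_force"],s["torque"],s["joint_positions"])
crop("scene",200,170,100,100,6,"s2.png")
E
```

```text
[ 0.5059473  -0.03659574  0.01109911] [-1.31473802  1.0964261   8.36075381] [0.14528037 0.20897598 0.09624462] [-1.16047515e+01  3.84901251e+01  1.16085070e+02  1.48047324e-02
  2.53738781e+01 -1.15291609e+02]
```

View pics/s2.png

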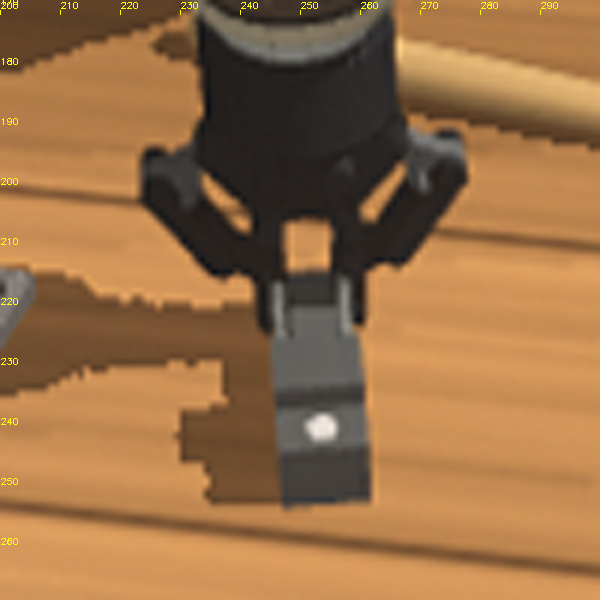

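```bash
python3 -c "
from inc import *
print(inc([.5057,-.0362,.0111],103.65,[.5095,-.2235,.08],79.65))"; python3 - <<'E'
from h import *
a=np.radians(103.65)
for z in (.03,.05,.07,.09,.11):
    print(z,[proj("scene",np.array([.506,-.0366,z])+s*np.array([np.cos(a),np.sin(a),0])).round() for s in (-.06,.06)])
E
```

```text
(array([-18.29,  -4.05,  -6.89]), 24.0)
0.03 [array([227., 221.]), array([275., 217.])]
0.05 [array([227., 215.]), array([275., 212.])]
0.07 [array([226., 209.]), array([275., 206.])]
0.09 [array([225., 203.]), array([275., 200.])]
0.11 [array([225., 197.]), array([275., 194.])]
```

Request:
move_arm:
  increments:
    - [0,0,-3,0,0,0,0]
    - [0,0,-7,0,0,0,0]
    - [-6,-1.35,-7,0,0,8,0]
    - [-12,-2.7,-7,0,0,16,0]
    - [-18.3,-4.05,-6.9,0,0,24,0]
    - [-18.3,-4.05,-6.9,0,0,24,0]
    - [-18.3,-4.05,-6.9,0,0,24,0]
    - [-18.3,-4.05,-6.9,0,0,24,0]

```text
time: 4.38
tcp_pos: [0.5094, -0.2227, 0.0792]
tool_rot: [[0.178, 0.984, -0.001], [0.984, -0.178, 0.001], [0.001, -0.001, -1.0]]
ft_force: [-0.8, 0.4, -4.5]
grip_width: 0.0186
```

```bash
python3 - <<'E'
from h import *
s=observe(); print(s["tcp_pos"],s["ft_force"],s["torque"],s["grip_width"])
crop("scene",105,170,115,110,6,"s3.png")
s=observe(); print(s["tcp_pos"],s["ft_force"])
crop("top",315,125,100,90,6,"t3.png")
s=observe(); print(s["tcp_pos"],s["ft_force"],s["tool_rot"])
E
```

```text
[ 0.50942954 -0.2227429   0.07917932] [-0.8124822   0.40874214 -4.48692943] [0.06702162 0.14941844 0.01392633] 0.01864860318459904
[ 0.50958593 -0.22271026  0.07926534] [-0.06835482 -0.11330737 -4.86417244]
[ 0.50973058 -0.22280915  0.07935769] [-0.53092816  0.71785199 -5.44098694] [[ 1.77430879e-01  9.84133218e-01 -3.05418512e-04]
 [ 9.84133235e-01 -1.77430788e-01  3.02427469e-04]
 [ 2.43438271e-04 -3.54232480e-04 -9.99999908e-01]]
```

View pics/s3.png

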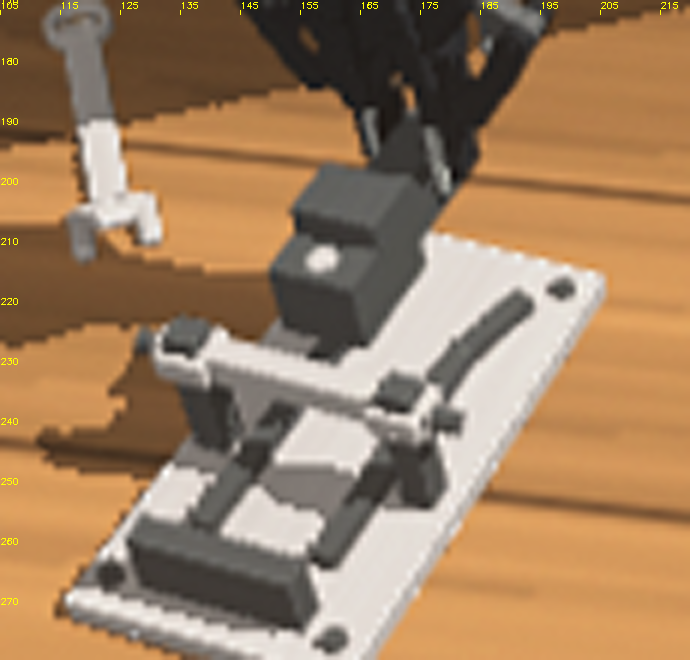

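View pics/t3.png

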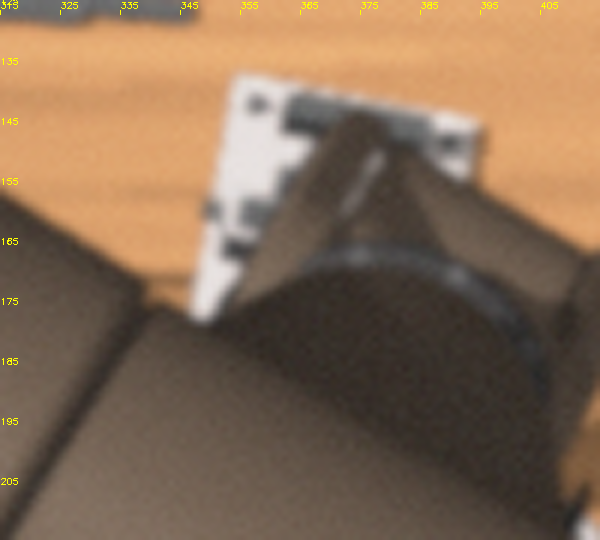

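```bash
python3 - <<'E'
from fit import *
G=lambda x,y:(105+x/6-.5,170+y/6-.5)
m=[(.05,.018,.034),(.05,-.018,.034),(.028,.018,.046),(.028,-.018,.046),(0,.018,.046),(0,-.018,.046),(.05,.018,0)]
o=[("scene",0,*G(360,296)),("scene",1,*G(275,280)),("scene",2,*G(380,240)),("scene",3,*G(296,210)),("scene",5,*G(323,162)),("scene",6,*G(358,348))]
for z in (.066,.068,.07):
    x,r=fit(m,o,[.55,-.23,-.18],z); print(x,np.degrees(x[2]),r.round(1).tolist())
    g=np.array([.6133,-.2425]); c,s=np.cos(-.1806),np.sin(-.1806); d=x[:2]-g; print(c*d[0]+s*d[1],-s*d[0]+c*d[1])
E
```

```text
[ 0.54693205 -0.22882815 -0.14071596] -8.062430815120813 [[-0.4, -0.4], [-0.5, -0.9], [-0.2, -1.3], [-0.5, 0.6], [0.7, 0.7], [2.6, 1.2]]
-0.06774428524065698 0.0015284897412415309
[ 0.54883193 -0.22779221 -0.14075222] -8.06450799230318 [[-0.3, -0.4], [-0.6, -0.9], [-0.2, -1.4], [-0.5, 0.6], [0.7, 0.6], [2.6, 1.2]]
-0.06606137900622183 0.0028888374379052936
[ 0.55073402 -0.22675621 -0.14079339] -8.066867128157556 [[-0.3, -0.4], [-0.6, -0.9], [-0.2, -1.4], [-0.5, 0.6], [0.7, 0.6], [2.6, 1.3]]
-0.06437631311221938 0.00424964347264083
```

Request:
move_arm:
  increments:
    - [-0.1,0,2.5,0,0,0,0]
    - [-0.1,0,4.6,0,0,0,0]
    - [-0.1,0,5.3,0,0,0,0]
    - [-0.1,0,5.5,0,0,0,0]
    - [-0.1,0,5.6,0,0,0,0]
    - [-0.1,0,5.6,0,0,0,0]

```text
time: 5.22
tcp_pos: [0.5097, -0.225, 0.0239]
tool_rot: [[0.179, 0.984, 0.001], [0.984, -0.179, -0.0], [-0.0, 0.001, -1.0]]
ft_force: [-0.6, -0.1, -3.8]
grip_width: 0.019
```

```bash
python3 - <<'E'
from h import *
s=observe(); print(s["tcp_pos"],s["ft_force"],s["torque"],s["grip_width"])
crop("scene",105,170,115,110,6,"s4.png")
E
```

```text
[ 0.50971993 -0.22504718  0.02389385] [-0.61586649 -0.05567781 -3.80575328] [0.04093434 0.29708111 0.01663843] 0.018992230269853305
```

View pics/s4.png

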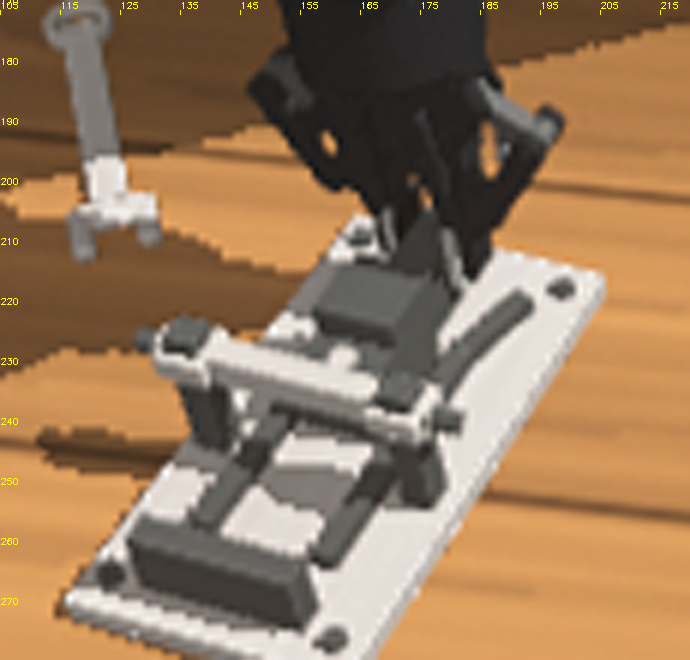

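Request:
move_arm:
  increments:
    - [0,0,0.08,0,0,0,0]
    - [0,0,0.12,0,0,0,0]
    - [0,0,0.12,0,0,0,0]

```text
time: 5.65
tcp_pos: [0.5096, -0.2251, 0.0231]
tool_rot: [[0.179, 0.984, 0.001], [0.984, -0.179, -0.0], [-0.0, 0.001, -1.0]]
ft_force: [-3.6, 1.7, 6.9]
grip_width: 0.0187
```

Request:
move_arm:
  increments:
    - [0,0,0,0,0,0,0.5]
    - [0,0,0,0,0,0,0.5]
    - [0,0,0,0,0,0,0.5]

```text
time: 6.02
tcp_pos: [0.5096, -0.2251, 0.0222]
tool_rot: [[0.179, 0.984, 0.0], [0.984, -0.179, -0.0], [-0.0, 0.0, -1.0]]
ft_force: [-0.4, -0.9, -0.4]
grip_width: 0.0427
```

```bash
python3 - <<'E'
from h import *
s=observe(); print(s["tcp_pos"],s["ft_force"],s["torque"],s["grip_width"])
crop("scene",105,170,115,110,6,"s5.png")
E
```

```text
[ 0.50962651 -0.22505529  0.02219554] [-0.35575523 -0.87359017 -0.38318285] [ 0.00085616 -0.02571137 -0.02727588] 0.04267356301617143
```

View pics/s5.png

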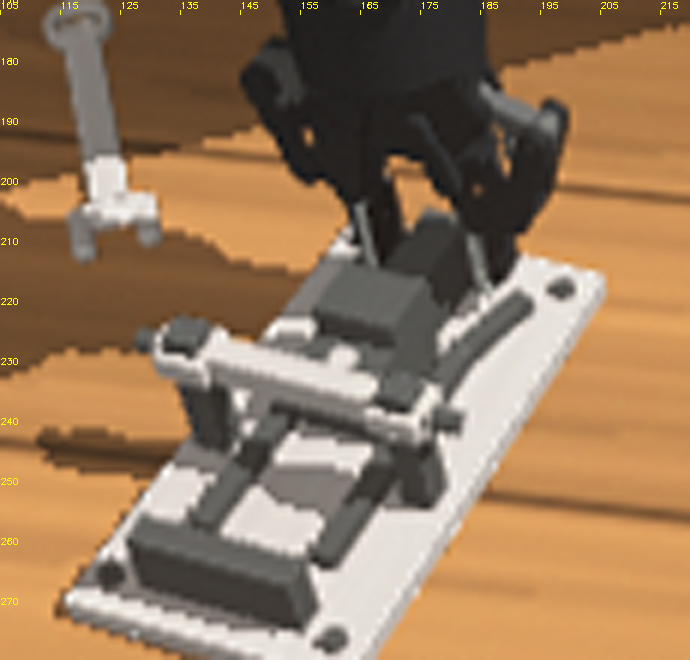

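Request:
move_arm:
  increments:
    - [0,0,-0.1,0,0,0,0.5]
    - [0,0,-0.1,0,0,0,0]
    - [0,0,-0.1,0,0,0,0]
    - [0,0,-0.1,0,0,0,0]
    - [0,0,-0.1,0,0,0,0]
    - [0,0,-0.1,0,0,0,0]

```text
time: 6.82
tcp_pos: [0.5095, -0.225, 0.0234]
tool_rot: [[0.179, 0.984, 0.0], [0.984, -0.179, -0.0], [-0.0, 0.0, -1.0]]
ft_force: [-3.0, -0.9, 4.6]
grip_width: 0.019
```

Request:
move_arm:
  increments:
    - [0,0.3,-0.03,0,0,0,0]
    - [0,0.7,-0.03,0,0,0,0]
    - [0,1.1,-0.03,0,0,0,0]
    - [0,1.5,-0.03,0,0,0,0]
    - [0,1.8,-0.03,0,0,0,0]
    - [0,2.1,-0.03,0,0,0,0]

```text
time: 7.58
tcp_pos: [0.5289, -0.2282, 0.0234]
tool_rot: [[0.179, 0.984, -0.003], [0.984, -0.179, 0.002], [0.001, -0.003, -1.0]]
ft_force: [-7.2, 1.4, 7.1]
grip_width: 0.0187
```

Request:
move_arm:
  increments:
    - [0,0.2,0,0,0,0,0]
    - [0,0.4,0,0,0,0,0]
    - [0,0.6,0,0,0,0,0]
    - [0,0.7,0,0,0,0,0]

```text
time: 8.07
tcp_pos: [0.5357, -0.2294, 0.0234]
tool_rot: [[0.179, 0.984, -0.003], [0.984, -0.179, 0.001], [0.001, -0.003, -1.0]]
ft_force: [-7.8, 1.0, 7.3]
grip_width: 0.0187
```

```bash
python3 - <<'E'
from h import *
s=observe(); print(s["tcp_pos"],s["ft_force"],s["torque"],s["grip_width"])
crop("scene",105,170,115,110,6,"s6.png")
E
```

```text
[ 0.53573046 -0.22944138  0.02338175] [-7.84498531  0.95595642  7.26064312] [ 0.1526187   1.19558144 -0.02874098] 0.018664856587135466
```

View pics/s6.png

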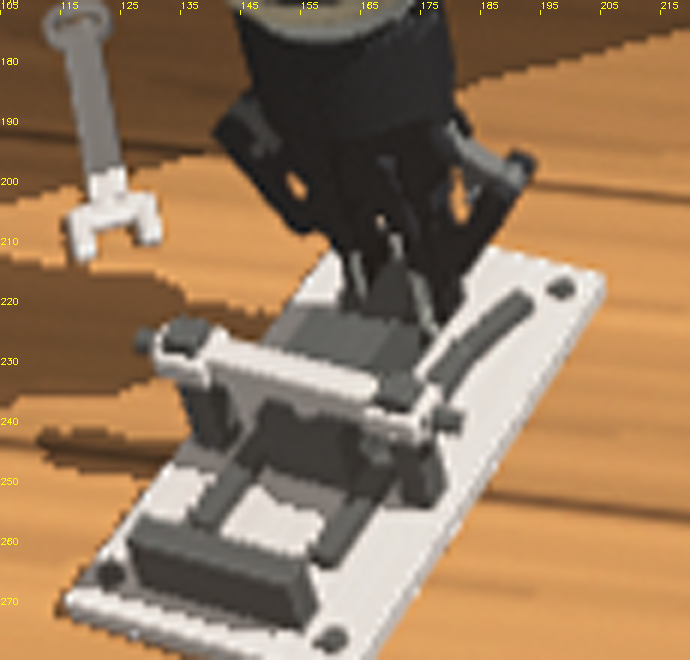

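Request:
move_arm:
  increments:
    - [0,0,-0.06,0,0,0,0]
    - [0,0.1,-0.06,0,0,0,0]
    - [0,0.2,-0.06,0,0,0,0]
    - [0,0.3,-0.06,0,0,0,0]

```text
time: 8.62
tcp_pos: [0.5401, -0.2305, 0.0238]
tool_rot: [[0.179, 0.984, -0.0], [0.984, -0.179, 0.0], [0.0, -0.0, -1.0]]
ft_force: [-0.4, 0.0, -4.7]
grip_width: 0.0187
```

Request:
move_arm:
  increments:
    - [0,0,0.03,0,0,0,0]
    - [0,0.05,0.03,0,0,0,0]

```text
time: 8.88
tcp_pos: [0.5404, -0.2306, 0.0237]
tool_rot: [[0.179, 0.984, -0.0], [0.984, -0.179, 0.0], [0.0, -0.0, -1.0]]
ft_force: [-0.7, 0.1, -4.4]
grip_width: 0.0185
```

Request:
move_arm:
  increments:
    - [0,0,0.04,0,0,0,0]
    - [0,0.05,0.04,0,0,0,0]

```text
time: 9.12
tcp_pos: [0.5408, -0.2307, 0.0235]
tool_rot: [[0.179, 0.984, -0.0], [0.984, -0.179, 0.0], [0.0, -0.0, -1.0]]
ft_force: [-2.6, -0.4, -1.6]
grip_width: 0.0188
```

Request:
move_arm:
  increments:
    - [0,0.05,0.01,0,0,0,0]
    - [0,0.1,0.01,0,0,0,0]
    - [0,0.1,0.01,0,0,0,0]

```text
time: 9.5
tcp_pos: [0.5419, -0.2309, 0.0234]
tool_rot: [[0.179, 0.984, -0.0], [0.984, -0.179, 0.0], [0.0, -0.0, -1.0]]
ft_force: [-4.5, 1.5, 2.8]
grip_width: 0.0186
```

Request:
move_arm:
  increments:
    - [0,0.05,0,0,0,0,0]
    - [0,0.1,0,0,0,0,0]
    - [0,0.1,0,0,0,0,0]

```text
time: 9.88
tcp_pos: [0.5428, -0.231, 0.0234]
tool_rot: [[0.179, 0.984, -0.0], [0.984, -0.179, 0.0], [0.0, -0.0, -1.0]]
ft_force: [-5.4, 1.2, 2.5]
grip_width: 0.019
```

Request:
move_arm:
  increments:
    - [0,0.05,0,0,0,0,0]
    - [0,0.1,0,0,0,0,0]
    - [0,0.1,0,0,0,0,0]

```text
time: 10.25
tcp_pos: [0.543, -0.231, 0.0234]
tool_rot: [[0.179, 0.984, -0.002], [0.984, -0.179, 0.001], [0.001, -0.002, -1.0]]
ft_force: [-9.8, 0.6, 6.1]
grip_width: 0.0192
```

Request:
move_arm:
  increments:
    - [0,0.05,0,0,0,0,0]
    - [0,0.1,0,0,0,0,0]
    - [0,0.1,0,0,0,0,0]

```text
time: 10.62
tcp_pos: [0.543, -0.2309, 0.0234]
tool_rot: [[0.179, 0.984, -0.004], [0.984, -0.179, 0.002], [0.001, -0.004, -1.0]]
ft_force: [-14.8, 0.7, 8.6]
grip_width: 0.0185
```

Request:
move_arm:
  increments:
    - [0,0,-0.03,0,0,0,0]
    - [0,0,-0.05,0,0,0,0]

```text
time: 10.88
tcp_pos: [0.543, -0.2309, 0.0234]
tool_rot: [[0.179, 0.984, -0.004], [0.984, -0.179, 0.002], [0.001, -0.004, -1.0]]
ft_force: [-12.5, 0.3, 1.7]
grip_width: 0.0188
```

Request:
move_arm:
  increments:
    - [0,0.05,-0.02,0,0,0,0]
    - [0,0.05,-0.02,0,0,0,0]
    - [0,0.05,-0.02,0,0,0,0]

```text
time: 11.25
tcp_pos: [0.5431, -0.2309, 0.0234]
tool_rot: [[0.179, 0.984, -0.005], [0.984, -0.179, 0.002], [0.001, -0.005, -1.0]]
ft_force: [-14.8, 0.5, 2.9]
grip_width: 0.0187
```

Request:
move_arm:
  increments:
    - [0,0,0,0,0,0,0]
    - [0,0,0,0,0,0,0]
    - [0,0,0,0,0,0,0]
    - [0,0,0,0,0,0,0]
    - [0,0,0,0,0,0,0]
    - [0,0,0,0,0,0,0]
    - [0,0,0,0,0,0,0]
    - [0,0,0,0,0,0,0]
    - [0,0,0,0,0,0,0]
    - [0,0,0,0,0,0,0]

```text
time: 12.5
tcp_pos: [0.543, -0.2309, 0.0234]
tool_rot: [[0.179, 0.984, -0.005], [0.984, -0.179, 0.002], [0.001, -0.005, -1.0]]
ft_force: [-16.2, -0.2, 3.2]
grip_width: 0.0191
```

```bash
python3 - <<'E'
from h import *
s=observe(); print(s["tcp_pos"],s["ft_force"],s["torque"],s["grip_width"])
crop("scene",105,170,115,110,6,"s7.png")
E
```

```text
[ 0.54304597 -0.23088937  0.02337713] [-16.19270001  -0.18683334   3.23271813] [-0.12831609  2.15236663 -0.15708995] 0.01908454094077481
```

View pics/s7.png

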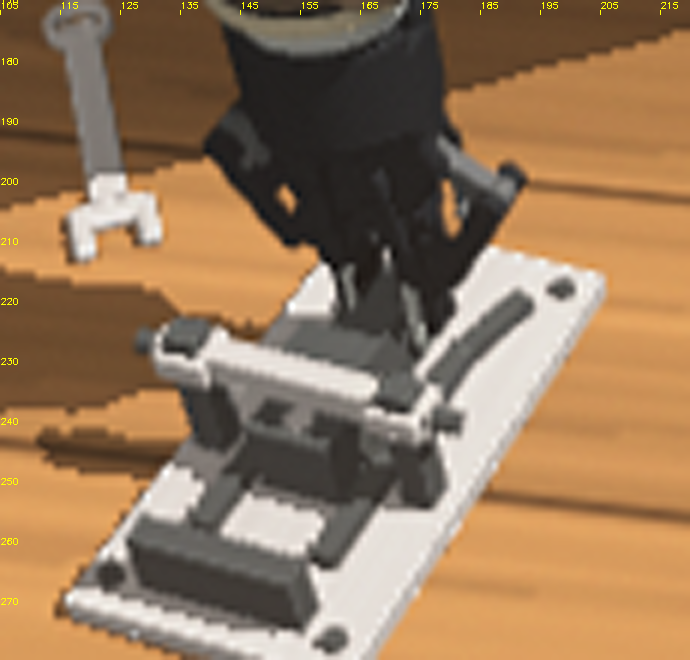

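Request:
move_arm:
  increments:
    - [0,-0.3,-0.02,0,0,0,0]
    - [0,-0.8,-0.02,0,0,0,0]
    - [0,-1.4,-0.02,0,0,0,0]
    - [0,-2,-0.02,0,0,0,0]
    - [0,-2.6,-0.02,0,0,0,0]
    - [0,-3.2,-0.02,0,0,0,0]
    - [0,-3.8,-0.02,0,0,0,0]
    - [0,-4.4,-0.02,0,0,0,0]
    - [0,-4.8,-0.02,0,0,0,0]
    - [0,-4.8,-0.02,0,0,0,0]

```text
time: 13.8
tcp_pos: [0.498, -0.2229, 0.0242]
tool_rot: [[0.179, 0.984, -0.0], [0.984, -0.179, 0.0], [0.0, -0.0, -1.0]]
ft_force: [-0.8, -0.1, -5.1]
grip_width: 0.019
```

Request:
move_arm:
  increments:
    - [0,0,-1,0,0,0,0]
    - [0,0,-4,0,0,0,0]
    - [0,0,-8,0,0,0,0]
    - [0,0,-10,0,0,0,0]
    - [0,0,-10,0,0,0,0]
    - [0,0,-10,0,0,0,0]

```text
time: 14.55
tcp_pos: [0.4979, -0.2227, 0.1236]
tool_rot: [[0.179, 0.984, -0.001], [0.984, -0.179, 0.0], [0.0, -0.001, -1.0]]
ft_force: [-0.7, 0.2, -5.8]
grip_width: 0.0193
```

```bash
python3 - <<'E'
from h import *
s=observe(); print(s["tcp_pos"],s["ft_force"],s["torque"],s["grip_width"])
cv2.imwrite("pics/s8.png",read_camera("scene")[:,:,::-1])
E
```

```text
[ 0.49787343 -0.22269472  0.12357991] [-0.65609922  0.22994173 -5.79215173] [0.01787088 0.244467   0.05003703] 0.01926857111512406
```

View pics/s8.png

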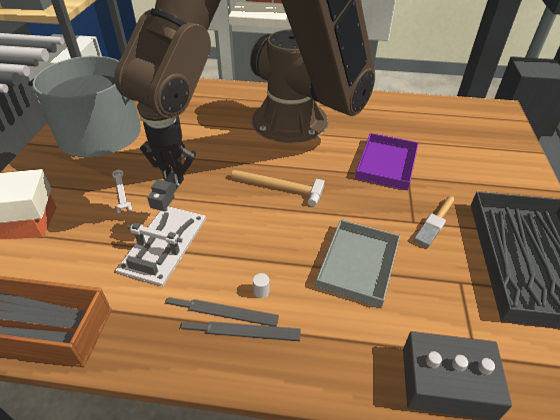

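```bash
python3 -c "
from inc import *
print(inc([.4979,-.2227,.1236],79.7,[.5494,.2403,.09],77.3))"
```

```text
(array([46.47, -3.21,  3.36]), 2.4)
```

Request:
move_arm:
  increments:
    - [5,-0.35,0,0,0,0.3,0]
    - [10,-0.7,0,0,0,0.6,0]
    - [15,-1,0,0,0,1,0]
    - [20,-1.4,0,0,0,1.2,0]
    - [25,-1.7,0,0,0,1.4,0]
    - [30,-2.1,0,0,0,1.7,0]
    - [35,-2.4,0,0,0,2,0]
    - [40,-2.8,0,0,0,2.2,0]
    - [44,-3,1.5,0,0,2.4,0]
    - [46.5,-3.2,3.4,0,0,2.4,0]

```text
time: 15.85
tcp_pos: [0.5498, 0.2422, 0.0887]
tool_rot: [[0.219, 0.976, -0.001], [0.976, -0.219, 0.0], [-0.0, -0.001, -1.0]]
ft_force: [0.5, -1.2, -5.3]
grip_width: 0.0184
```

Request:
move_arm:
  increments:
    - [0,0,0,0,0,0,0]
    - [0,0,0,0,0,0,0]

```text
time: 16.1
tcp_pos: [0.5498, 0.2399, 0.0895]
tool_rot: [[0.22, 0.975, -0.001], [0.975, -0.22, -0.0], [-0.001, -0.001, -1.0]]
ft_force: [0.3, -0.9, -4.4]
grip_width: 0.019
```

```bash
python3 - <<'E'
from h import *
s=observe(); print(s["tcp_pos"],s["ft_force"],s["tool_rot"],s["grip_width"])
crop("scene",300,170,120,150,4,"s9.png")
E
```

```text
[0.54978767 0.23988047 0.08952955] [ 0.33025691 -0.91826648 -4.38958816] [[ 2.20327387e-01  9.75425104e-01 -1.30745586e-03]
 [ 9.75425741e-01 -2.20328074e-01 -4.05201603e-04]
 [-6.83313047e-04 -1.18604909e-03 -9.99999063e-01]] 0.01895001901009785
```

View pics/s9.png

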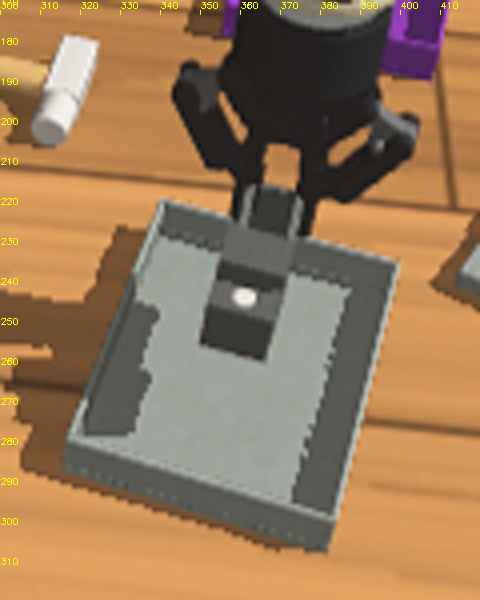

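Request:
move_arm:
  increments:
    - [0,0,3,0,0,0,0]
    - [0,0,6,0,0,0,0]
    - [0,0,6.9,0,0,0,0]
    - [0,0,7.2,0,0,0,0]
    - [0,0,7.3,0,0,0,0]
    - [0,0,7.3,0,0,0,0]

```text
time: 16.9
tcp_pos: [0.5505, 0.2404, 0.018]
tool_rot: [[0.22, 0.975, 0.001], [0.975, -0.22, 0.0], [0.001, 0.001, -1.0]]
ft_force: [-1.2, -0.2, -4.7]
grip_width: 0.0187
```

Request:
move_arm:
  increments:
    - [0,0,0.1,0,0,0,0]
    - [0,0,0.2,0,0,0,0]
    - [0,0,0.2,0,0,0,0]

```text
time: 17.27
tcp_pos: [0.5501, 0.2404, 0.0154]
tool_rot: [[0.22, 0.975, 0.0], [0.975, -0.22, 0.0], [0.0, 0.0, -1.0]]
ft_force: [-1.2, 1.2, -2.0]
grip_width: 0.0187
```

Touching the tray floor (weight coming off); release.

Request:
move_arm:
  increments:
    - [0,0,0.03,0,0,0,0]
    - [0,0,0.03,0,0,0,0.5]
    - [0,0,0.03,0,0,0,0.5]
    - [0,0,0.03,0,0,0,0.5]
    - [0,0,-2,0,0,0,0.5]
    - [0,0,-8,0,0,0,0.5]
    - [0,-4,-14,0,0,0,0.5]
    - [0,-8,-16,0,0,0,0.5]
    - [0,-8,-16,0,0,0,0.5]
    - [0,-8,-16,0,0,0,0.5]

```text
time: 18.52
tcp_pos: [0.4725, 0.258, 0.1751]
tool_rot: [[0.22, 0.975, 0.001], [0.975, -0.22, 0.0], [0.0, 0.001, -1.0]]
ft_force: [-0.2, -0.4, -0.3]
grip_width: 0.0423
```

```bash
python3 - <<'E'
from h import *
s=observe(); print(s["tcp_pos"],s["ft_force"],s["qvel"])
im=read_camera("scene")[:,:,::-1]; cv2.imwrite("pics/s10.png",im)
crop("scene",300,190,120,120,5,"s11.png",im)
E
```

```text
[0.47245262 0.25799356 0.17510052] [-0.23002097 -0.3785755  -0.34335394] [-0.6016884   1.60488284 -0.30217839  0.02218376  0.10082383  0.01783744]
```

View pics/s10.png

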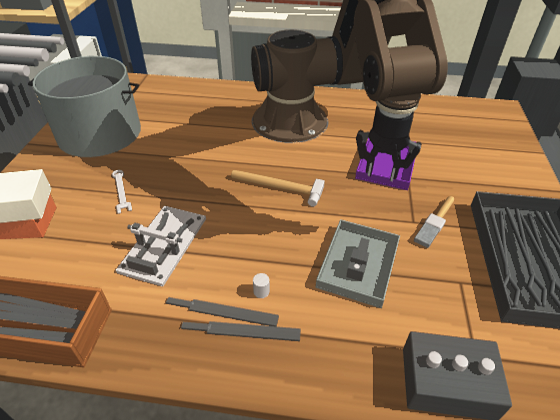

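View pics/s11.png

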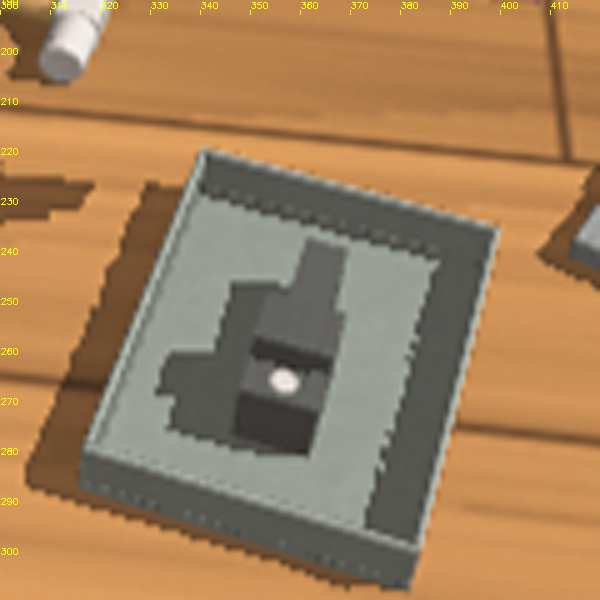

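The forging lies flat in the middle of the grey tray, around pixel (357, 262). The slug and blanks are where they were, and the arm is clear. Handing in.

```bash
python3 -c "
from station import *
print(hand_in())"
```

```text
the job is handed in; nothing more can be done
None
```

The boss did not clear the bar, so the forging went to the reject tray. I handed the job in at about 18.6 s.

- **Laying it in:** I picked the forging up by the tail and laid it flat in the channel with its nose short of the bar. I let go of it once so it settled on the plate, then gripped it again.
- **Try by contact:** It stopped firmly with the fingertips about 71.3 mm before the middle of the bar. A boss jam was expected at about 71.5 mm, and the tool had no nose-up tilt. I did not measure the bar height separately.
- **Press:** I held it there for about 1.6 s. The wrist readings along the push were about 14.6 to 16 N. That includes sliding friction of a few newtons, so I estimate 11 to 16 N on the bar. The bar force was not measured separately, and no wrist reading reached 20 N.
- **Reject:** I drew it back clear of the bar, lifted it, and set it down in the middle of the grey tray.
- **Last checks:** The final picture shows the forging lying flat in the tray, with the slug and both blanks where they started. The wrist force is back near zero and the arm is clear of everything.

No check failed or disagreed. One pixel fit of the held forging suggested it sat 1 to 3 mm to one side, with a poor match at one corner. It still slid between the rails without catching.

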